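# Refit a gas hob knob and hold it pressed

## Task

Lift the orange guard off the gas hob's bare tap shaft, hang it astride a free stretch of the low rail's bar and let go of it. Then take the black knob from the chopping board, turn it so that its D-shaped socket matches the shaft, push it fully home and press it down so that the sprung shaft goes nearly to the end of its travel, as you would to keep the flame valve open; finish while still gripping the knob and keeping it pressed down. Leave the teal bowl, the bamboo steamer and the glass canister where they stand.

Things in the scene. Friction and masses are not known exactly. Their poses are not given: they have to be found in the camera images.
- guard: Loose orange plastic guard (90 g nominal), an upside-down U over the tap shaft. Origin: centre of underside, z up. 60 mm long (x, ends open), 44 mm wide over two legs 4 mm thick at the y sides (36 mm clear between), legs 52 mm tall, top plate 52 to 56 mm; on it a grip fin 44 mm long in x, 10 mm thick in y, 56 to 81 mm high. Same when turned half round.
- guard_saddle (a point): Point on the guard: centre of the underside of its top plate, 52 mm above its origin; this face rests on the bar when the guard hangs. Axes as the guard's.
- rail_mid (a point): Middle of the axis of the fixed rail's round steel bar: 14 mm diameter, 340 mm long along this point's y, axis 150 mm above the worktop, z up. Posts under it at y = +-162 mm. A clip (22 mm wide, up to 15 mm above the axis) at y = +100 mm grips a blue lid hanging in the bar's plane from y = +50 to +150 mm; the bar is free from y = -150 to +40 mm.
- rail: The same fixed rail as a whole: origin on the worktop below rail_mid, axes alike.
- knob: Loose black cooker knob (60 g nominal), upright on a fixed green chopping board 8 mm thick. Origin: centre of underside, z up. Round skirt 42 mm diameter, 20 mm tall; on it a grip fin 40 mm long in x, 12 mm thick in y, 20 to 44 mm high. A white line on the fin's top and end marks +x. A blind D-shaped socket opens in the underside, on the axis.
- knob_socket (a point): Point on the knob: centre of the socket's ceiling, 14 mm above the knob's origin; axes as the knob's. The socket is 14 mm deep, 14 mm in diameter, its flat 4.5 mm from the axis on the +x (white line) side, mouth chamfered by 2.5 mm.
- shaft_top (a point): Centre of the top of the upright brass D-shaft, 28 mm above the hob's glass at rest (glass 8 mm above worktop); sinks when pressed, never turns. 12 mm diameter, flat 3.5 mm from the axis on +x, the side of the red dot on its 28 mm steel collar. Knob enters (1 mm clearance) only with both +x alike; fully home, knob_socket meets shaft_top. Pan support (47 mm high) stands 95 mm or more away.
- shaft (a joint): How far the sprung shaft is pressed down, m: 0 at rest, 0.008 at its stop. The push needed is about 3 N to start and 11 N at the stop; it springs back when not pressed.
- tap: The gas tap: steel collar (28 mm diameter, 3 mm tall) fixed on the glass, with the D-shaft it carries. Origin: on the axis at the glass; axes as shaft_top.
- bowl: Teal ceramic bowl, 140 mm diameter, 60 mm tall, loose bystander. Origin: centre of its underside.
- steamer: Bamboo steamer basket with lid, 164 mm diameter, 91 mm tall with its handle, loose bystander. Origin: centre of its underside.
- canister: Glass canister with wooden lid, 96 mm diameter, 150 mm tall, loose bystander. Origin: centre of its underside.
Not all that is in view belongs to the job. What is meant by the guard is not blue, and is the smaller of those in its own colour.

How it is judged:
By the outcome, as a careful person would: the job done as asked, in the order asked, and still so for the second after the job is handed in, while the arm keeps its last pose, push and grip.
It also fails if it takes over 58 s, if anything falls off the work surface, if the arm or the gripper's body presses on something with over 40 N, if the wrist force passes 120 N, or if a joint passes its speed limit or range.

## Robot

A 6-joint arm with a two-finger parallel gripper is mounted at the origin on the work surface. World frame = base frame: x ahead of the robot, y to its left, z up, the work surface at z = 0. Lengths are in m, angles in rad, forces in N, time in s.
With the tool pointing down it reaches from about 0.375 to 0.975 m from the base axis. Payload 3.8 kg.
Tool frame: the origin (TCP) lies at the very end of the fingers, on their centre line; the grasp point (between the pads) lies ctrl.grip_depth behind it (ctrl.grip_depth is the distance from the TCP to the grasp point, in m); x points along the fingers, y is the direction in which the jaws open and shut, and the axes are right-handed (so a half turn about x gives the same grasp; the last joint's range is limited). The gripper opens to 88 mm and grips with 3 to 60 N. Pads are 18 mm wide; open, the fingers measure 123 mm over their backs; the gripper's body (75 mm by 187 mm) begins 45 mm behind the grasp point.
Start: joints at [-1.21, 0.264, 1.604, -0, 1.274, -0.037], TCP at [0.261, -0.622, 0.239] pointing down, gripper open.
Joint ranges: [-2.63, 2.63], [-0.94, 2.18], [0.31, 2.57], [-1.31, 4.45], [0, 2.66], [-2.55, 2.55]. Speed limits (rad/s): [2.57, 2.57, 3.14, 3.14, 3.14, 3.14].

## Interface

Orientations are given as a 3x3 rotation matrix whose columns are the frame's x, y, z axes.
In Python, from bench import ctrl, eyes gives the robot as it stands. Calls block until the motion is done:
- ctrl.goto(position, orientation): joint-space move of the TCP to a pose.
- ctrl.move_linear(position, orientation=None, max_speed=0.15, guard=None): straight line of the TCP; orientation=None keeps the orientation; max_speed is the mean speed in m/s. With guard (N) it stops when the force on the tool has changed by that much, and returns True; else False.
- ctrl.movej(angles): joint-space move.
- ctrl.set_gripper(opening, squeeze=None): opening from 0.0 (shut) to 1.0 (fully open); squeeze is the grip in N (None keeps the last); returns when the fingers have stopped.
- ctrl.sleep(seconds).
- ctrl.inverse_kinematics(position, orientation): joint angles nearest the present ones, or None.
- ctrl.observe(): the state.
- eyes.capture(name): name is "scene" or "top"; returns a dict with "color" (400x640x3 uint8, red, green, blue), "intrinsics" (3x3 intrinsics, pixels), "dist_coeffs" ([k1, k2, p1, p2, k3] as OpenCV has them; the pictures are not rectified), "rvec" (rotation vector, rad) and "tvec" (3), from world to camera coordinates, as OpenCV has them. Camera axes: x right, y down, z forward; pixel columns grow to the right and rows downward; lengths in m; the calibration is good to about 2 mm. A picture is of the moment at which its call begins. There is no depth.
A pose or a line that the arm cannot do raises ctrl.MotionError and nothing moves.
- ctrl.sign_off(): hands the job in, once; it reports no verdict.
The state is a dict: "clock": time; "joint_pos": joint angles; "qvel": joint speeds; "joint_torque": joint torques, N m; "tool_pos": TCP position; "orientation": TCP orientation; "force": force on the tool from outside, world axes, zero at the start; "ft_torque": the same for the moment, N m; "opening": opening from 0.0 (shut) to 1.0 (fully open).
Only numpy, scipy, OpenCV 4.12 (cv2) and the standard library are available. Lean on these libraries where they do the work, as an engineer would, in place of code of your own. Each camera call takes 0.05 s, during which the arm holds its last target.

## Working session

There is one attempt and no reset: what is moved stays moved. The work goes in short steps, each a Python script; the robot and the scene stay as the last script left them, time stands still between calls to the robot, and variables do not carry over. Pictures are saved under pics/ and viewed, and the job is handed in when it is done.

```bash
mkdir -p pics; ls; cat > h.py <<'E'
import numpy as np, cv2, pickle
from bench import ctrl, eyes
def cap(n,tag=None):
    c=eyes.capture(n)
    if tag:
        cv2.imwrite(f'pics/{tag}.png',c['color'][:,:,::-1]); pickle.dump(c,open(f'pics/{tag}.pkl','wb'))
    return c
def load(tag): return pickle.load(open(f'pics/{tag}.pkl','rb'))
def ray(c,uv):
    R,_=cv2.Rodrigues(np.array(c['rvec'],float)); t=np.array(c['tvec'],float).reshape(3)
    p=cv2.undistortPoints(np.array(uv,float).reshape(1,1,2),np.array(c['intrinsics'],float),np.array(c['dist_coeffs'],float)).reshape(2)
    d=R.T@np.array([p[0],p[1],1]); return -R.T@t, d/np.linalg.norm(d)
def onz(c,uv,z):
    o,d=ray(c,uv); return o+d*(z-o[2])/d[2]
def tri(c1,u1,c2,u2):
    o1,d1=ray(c1,u1);o2,d2=ray(c2,u2)
    s=np.linalg.lstsq(np.c_[d1,-d2],o2-o1,rcond=None)[0]
    a=o1+s[0]*d1;b=o2+s[1]*d2
    return (a+b)/2,np.linalg.norm(a-b)
def proj(c,P):
    return cv2.projectPoints(np.array(P,float).reshape(-1,1,3),np.array(c['rvec'],float),np.array(c['tvec'],float),np.array(c['intrinsics'],float),np.array(c['dist_coeffs'],float))[0].reshape(-1,2)
def down(yaw):
    # tool x down, tool y (jaw) at yaw in world
    x=np.array([0,0,-1.]);y=np.array([np.cos(yaw),np.sin(yaw),0]);return np.c_[x,y,np.cross(x,y)]
E
python3 - <<'E'
from h import *
for n in('scene','top'):
    c=cap(n,n+'0'); print(n,c['intrinsics'],c['rvec'],c['tvec'],ray(c,(320,200)))
print(ctrl.observe(),ctrl.grip_depth)
E
```

```text
pics
scene [[384.41223026   0.         317.62033173]
 [  0.         384.41223026 198.9963621 ]
 [  0.           0.           1.        ]] [ 1.86156531  1.1515001  -0.62397389] [-0.24792999 -0.12675233  1.37848874] (array([ 1.21303888, -0.35116316,  0.61886005]), array([-0.7506927 ,  0.39904266, -0.526522  ]))
top [[499.55183897   0.         311.54214733]
 [  0.         499.55183897 196.6186976 ]
 [  0.           0.           1.        ]] [ 2.09856115 -2.15583059  0.16812207] [0.02952176 0.54280211 1.35318636] (array([0.30696043, 0.00144617, 1.42561994]), array([ 0.16181481, -0.00712195, -0.98679544]))
{'clock': 0.1, 'joint_pos': array([-1.20990158e+00,  2.64685198e-01,  1.60520813e+00, -1.08864861e-05,
        1.27373633e+00, -3.69132754e-02]), 'qvel': array([ 0.0002428 , -0.00278302, -0.00202132, -0.00045681, -0.00181706,
        0.00121494]), 'joint_torque': array([ 1.20938639e-04, -5.03619254e+01, -3.58071399e+01,  7.30417552e-02,
        2.33106979e-02, -6.48829291e-05]), 'tool_pos': array([ 0.26125403, -0.62169579,  0.23752338]), 'orientation': array([[-7.29025926e-04,  3.87400666e-01, -9.21911163e-01],
       [ 1.90209992e-03, -9.21909203e-01, -3.87401347e-01],
       [-9.99997925e-01, -2.03599278e-03, -6.47790660e-05]]), 'force': array([0.09175561, 0.59568975, 0.33654739]), 'ft_torque': array([-0.03668321, -0.00282196,  0.08472993]), 'opening': 0.9973024893376272} 0.0187
```

View pics/scene0.png

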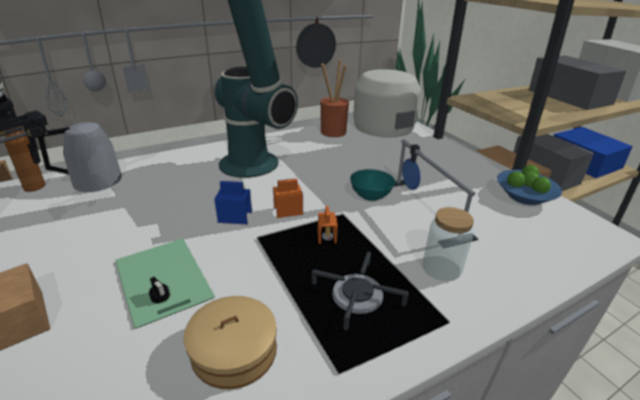

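View pics/top0.png

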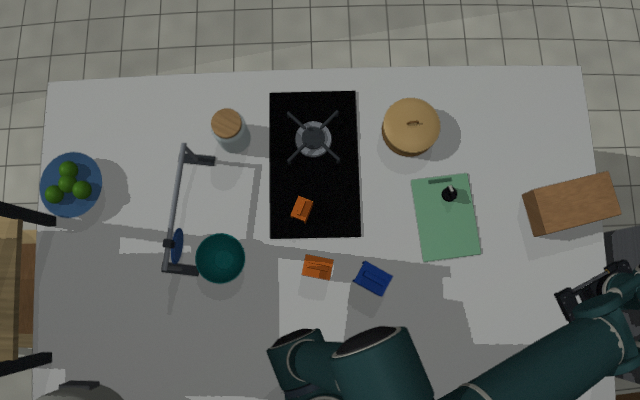

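Guard candidates in top / scene pixels: orange on the hob at (302,209)/(327,227), orange on the worktop at (318,267)/(288,198), and blue at (372,278)/(234,203). The one on the hob fits: it is orange, the smaller of the two oranges, and stands over the shaft. I'll confirm it in crops.

```bash
python3 - <<'E'
import cv2,numpy as np
t=cv2.imread('pics/top0.png');s=cv2.imread('pics/scene0.png')
a=cv2.resize(t[185:305,260:400],(560,480)[::1],interpolation=cv2.INTER_CUBIC)
b=cv2.resize(t[165:225,410:480],(240,206),interpolation=cv2.INTER_CUBIC)
o=np.zeros((480,800,3),np.uint8);o[:,:560]=a;o[:206,560:]=b
cv2.imwrite('pics/cropt.png',o)
a=cv2.resize(s[170:260,210:350],None,fx=4,fy=4,interpolation=cv2.INTER_CUBIC)
b=cv2.resize(s[265:315,130:190],None,fx=4,fy=4,interpolation=cv2.INTER_CUBIC)
o=np.zeros((360,800,3),np.uint8);o[:,:560]=a;o[:200,560:]=b
cv2.imwrite('pics/crops.png',o)
E
```

```text
(no output)
```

View pics/cropt.png

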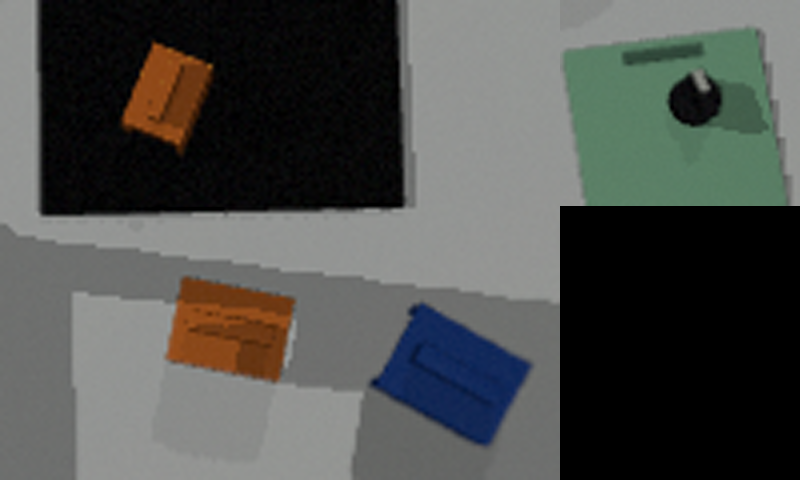

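View pics/crops.png

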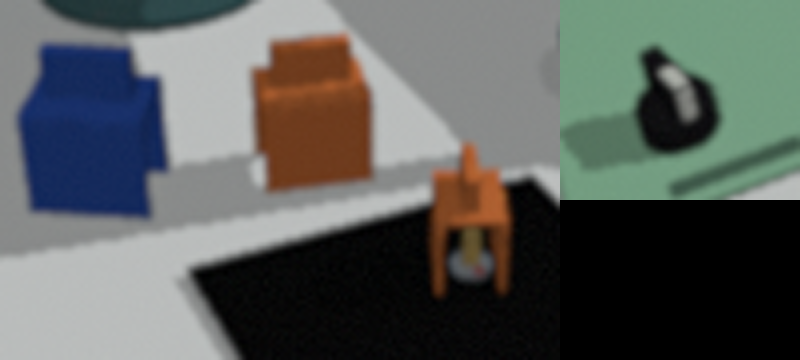

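The hob guard at top (302,209) is the target: it is visibly smaller than the other orange one, and the brass shaft and red dot show beneath it in the scene crop. Now I'll zoom in to measure.

```bash
python3 - <<'E'
import cv2,numpy as np
t=cv2.imread('pics/top0.png');s=cv2.imread('pics/scene0.png')
def z(im,u,v,w,h,k):
    c=cv2.resize(im[v:v+h,u:u+w],None,fx=k,fy=k,interpolation=cv2.INTER_CUBIC)
    c=cv2.convertScaleAbs(c,alpha=1.5,beta=20)
    for i in range(0,w,5):
        cv2.line(c,(i*k,0),(i*k,6),(255,255,255),1); cv2.putText(c,str(u+i),(i*k,16),0,.35,(255,255,255),1)
    for i in range(5,h,5):
        cv2.line(c,(0,i*k),(6,i*k),(255,255,255),1); cv2.putText(c,str(v+i),(8,i*k+4),0,.35,(255,255,255),1)
    return c
o=np.zeros((600,800,3),np.uint8)
o[:300,:400]=z(t,285,193,40,30,10);o[:300,400:]=z(t,430,175,40,30,10)
o[300:600,:400]=z(s,310,203,40,30,10)[:300]; o[300:,400:]=z(s,145,274,40,30,10)
cv2.imwrite('pics/z1.png',o)
o=np.zeros((600,800,3),np.uint8)
o[:,:400]=z(t,150,135,80,150,4)[:600,:400] if False else cv2.copyMakeBorder(z(t,150,135,80,150,4),0,0,0,80,0)
o[:400,400:]=z(s,390,130,100,100,4)
cv2.imwrite('pics/z2.png',o)
E
```

```text
(no output)
```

View pics/z1.png

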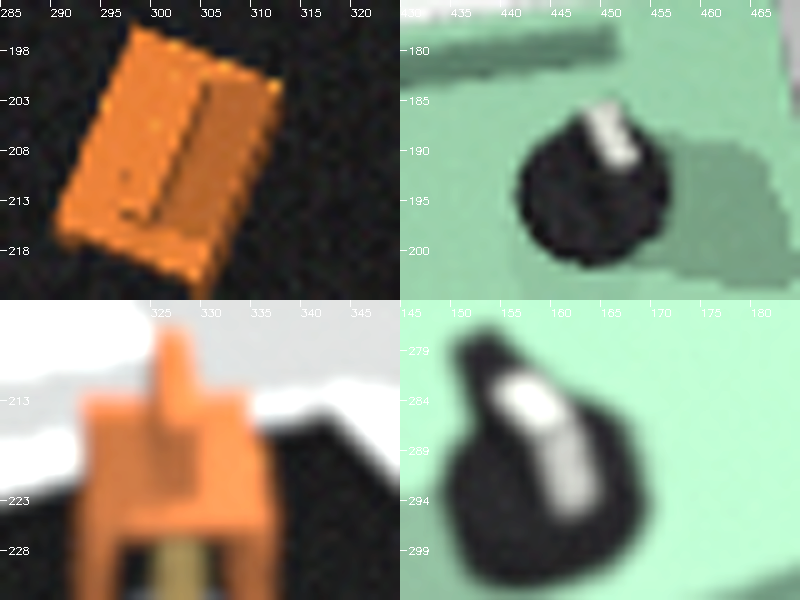

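View pics/z2.png

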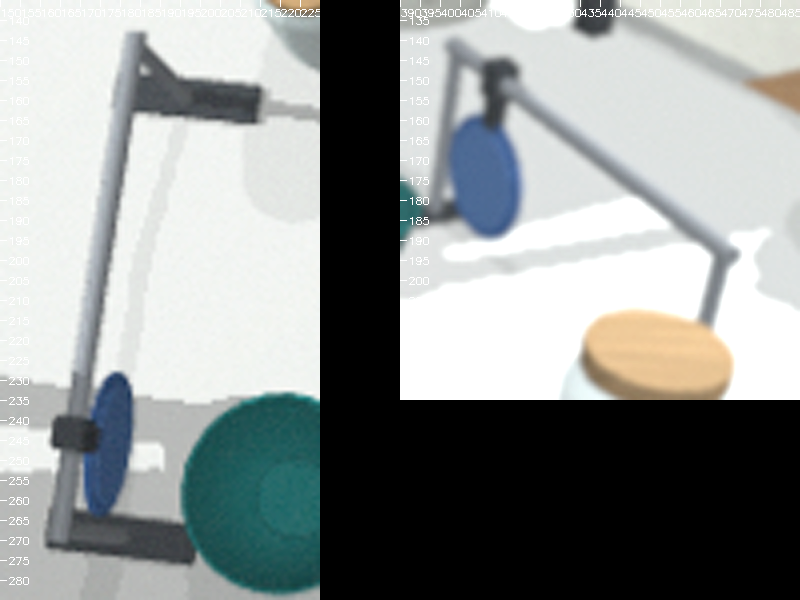

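```bash
python3 - <<'E'
from h import *
T=load('top0');S=load('scene0')
def om(c,x0,y0,x1,y1):
    h=cv2.cvtColor(c['color'],cv2.COLOR_RGB2HSV)
    m=cv2.inRange(h,(3,150,60),(18,255,255)); k=np.zeros_like(m);k[y0:y1,x0:x1]=m[y0:y1,x0:x1]; return k
m=om(T,280,185,325,235)
cn=max(cv2.findContours(m,0,1)[0],key=cv2.contourArea)
print('top rect',cv2.minAreaRect(cn),cv2.boxPoints(cv2.minAreaRect(cn)).round(1).tolist())
print('approx',cv2.approxPolyDP(cn,2,True).reshape(-1,2).tolist())
print('fin corner pairs')
f=lambda a,b:tri(T,a,S,b)
print('plate near-left',f((298,195.5),(336.8,225.8)))
print('plate near-right',f((312,201.8),(320.8,225.8)))
print('plate far-right?',f((304.2,220.5),(317.8,212)))
print('plate far-left',f((290,215.5),(334,212)))
print('rail hi-x',f((183.5,145),(472.5,194))); print('rail lo-x',f((165,268),(403,141)))
print('knob finend',f((449.3,185.5),(159.5,286.5)))
for uv in[(447.7,193.8)]: print('knob skirt centre z=.02',onz(T,uv,.02),onz(T,uv,.028))
for uv in[(298,195.5),(312,201.8),(304.2,220.5),(290,215.5)]: print(onz(T,uv,.064))
# shaft/collar in scene
E
```

```text
top rect ((301.4827575683594, 208.2930908203125), (16.71257972717285, 22.09774398803711), 21.801410675048828) [[289.6000061035156, 215.39999389648438], [297.79998779296875, 194.89999389648438], [313.29998779296875, 201.10000610351562], [305.1000061035156, 221.6999969482422]]
approx [[298, 196], [291, 216], [305, 221], [312, 201]]
fin corner pairs
plate near-left (array([0.54507913, 0.05247298, 0.06185482]), np.float64(0.0006120691199014078))
plate near-right (array([0.52696709, 0.01543134, 0.06160728]), np.float64(0.003480492635854282))
plate far-right? (array([0.47416132, 0.03625974, 0.06532558]), np.float64(0.0006363389180775285))
plate far-left (array([0.48954408, 0.07550759, 0.06319298]), np.float64(0.0003223673942447462))
rail hi-x (array([0.67726772, 0.35472441, 0.14728039]), np.float64(0.0034436197793492216))
rail lo-x (array([0.34999586, 0.39528723, 0.15263869]), np.float64(0.0007123626258216542))
knob finend (array([ 0.56318388, -0.37495835,  0.05183882]), np.float64(0.0019196479064701418))
knob skirt centre z=.02 [ 0.54511436 -0.3762235   0.02      ] [ 0.54375892 -0.37407402  0.028     ]
[0.54456267 0.05211994 0.064     ]
[0.52582492 0.01383711 0.064     ]
[0.47446037 0.03658259 0.064     ]
[0.48936231 0.07531937 0.064     ]
```

```bash
python3 - <<'E'
from h import *
T=load('top0');S=load('scene0')
g=T['color'].astype(float).mean(2)
P=[]
for r in range(165,225,5):
    x0=183.5+(r-145)*(165-183.5)/(268-145); a=int(x0-9)
    p=g[r,a:a+19]; print(r,a,p.astype(int).tolist()) if r%20==5 else None
    w=np.clip(np.median(p)-p-15,0,None); u=(w*np.arange(a,a+19)).sum()/w.sum(); P.append((u,r))
W=np.array([onz(T,p,.15)[:2] for p in P]); print(W.round(4).tolist())
print(np.polyfit(W[:,0],W[:,1],1), )
gs=S['color'].astype(float).mean(2);P=[]
for u in range(425,465,4):
    v0=141+(u-403)*(194-141)/(472.5-403);a=int(v0-8);p=gs[a:a+17,u];w=np.clip(np.median(p)-p-15,0,None)
    P.append((u,(w*np.arange(a,a+17)).sum()/w.sum()))
print(P[0],P[-1]);W2=np.array([onz(S,p,.15)[:2] for p in P]);print(np.polyfit(W2[:,0],W2[:,1],1),W2[[0,-1]])
# clip
print('clip lo', onz(T,(168,243),.165))
E
```

```text
165 171 [147, 148, 147, 147, 148, 146, 135, 118, 102, 90, 73, 59, 127, 147, 148, 146, 144, 144, 144]
185 168 [148, 149, 149, 148, 150, 148, 125, 113, 103, 84, 72, 71, 136, 149, 149, 149, 149, 148, 149]
205 165 [148, 148, 147, 148, 147, 148, 122, 103, 104, 84, 67, 71, 131, 148, 147, 148, 149, 140, 139]
[[0.6205, 0.3588], [0.607, 0.3609], [0.5935, 0.3624], [0.58, 0.3647], [0.5666, 0.3666], [0.5533, 0.3682], [0.54, 0.3697], [0.5267, 0.3714], [0.5135, 0.3738], [0.5003, 0.3752], [0.4871, 0.3767], [0.474, 0.3786]]
[-0.13438468  0.44240195]
(425, np.float64(158.40995260663504)) (461, np.float64(185.98832684824905))
[-0.13128328  0.4408371 ] [[0.47363798 0.37908039]
 [0.63863088 0.35596717]]
clip lo [0.41296054 0.38424228 0.165     ]
```

```bash
python3 - <<'E'
from h import *
c=np.array([.509,.0447]); R=down(np.radians(67))
R2=down(np.radians(67+180))
for r in (R,R2): print(ctrl.inverse_kinematics([*c,.2],r))
q=[ctrl.inverse_kinematics([*c,.2],r) for r in (R,R2)]
r=R if abs(q[0][5])<abs(q[1][5]) else R2
ctrl.set_gripper(1.0,25)
ctrl.goto([*c,.16],r)
ctrl.move_linear([*c,.067],max_speed=.08,guard=8)
print(ctrl.observe()['tool_pos'],ctrl.observe()['force'])
ctrl.set_gripper(0.0,30)
o=ctrl.observe();print(o['opening']*88,o['tool_pos'],o['clock'],o['force'])
cap('scene','s1');cap('top','t1')
E
```

```text
[ 3.88433279e-02 -1.93395144e-02  1.99330926e+00 -4.44089210e-16
  1.16762291e+00 -1.13052727e+00]
[ 3.88433279e-02 -1.93395144e-02  1.99330926e+00 -4.44089210e-16
  1.16762291e+00  2.01106538e+00]
[0.50962853 0.04472745 0.06765142] [ 0.21608168 -0.17590588  0.35439653]
9.597531282274309 [0.50893264 0.04469996 0.06692386] 5.325 [ 0.40033175 -0.70474412 -0.73950325]
```

View pics/s1.png

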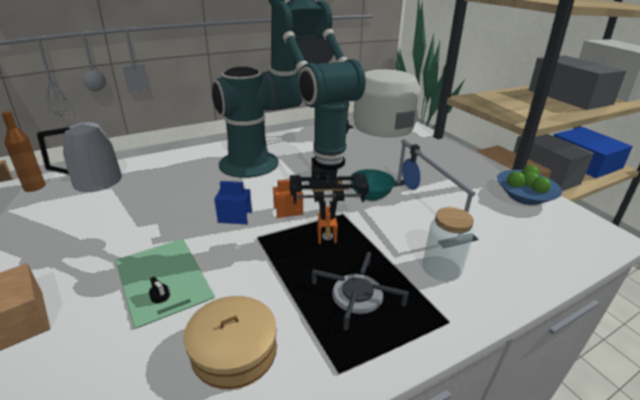

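The grip holds the guard's fin at (327,212), opening about 9.6 mm against a 10 mm fin. Lifting it over to the rail.

```bash
python3 - <<'E'
from h import *
p=ctrl.observe()['tool_pos']; R=down(np.radians(67))
ctrl.move_linear([p[0],p[1],.30],R,max_speed=.15)
Rh=down(np.radians(90-7.58))
t=[.5577,.3683]
ctrl.goto([*t,.30],Rh)
cap('scene','s2');cap('top','t2')
o=ctrl.observe();print(o['opening']*88,o['tool_pos'],o['clock'],o['force'])
E
```

```text
9.758481805136238 [0.55817541 0.36672119 0.30037   ] 8.4667 [ 0.94330584 -0.06876395 -0.77646925]
```

View pics/s2.png

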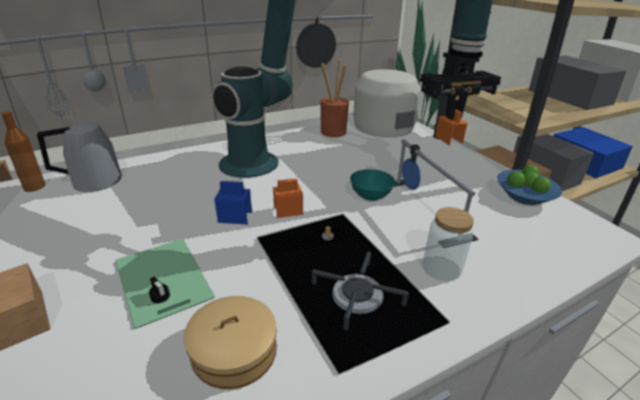

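View pics/t2.png

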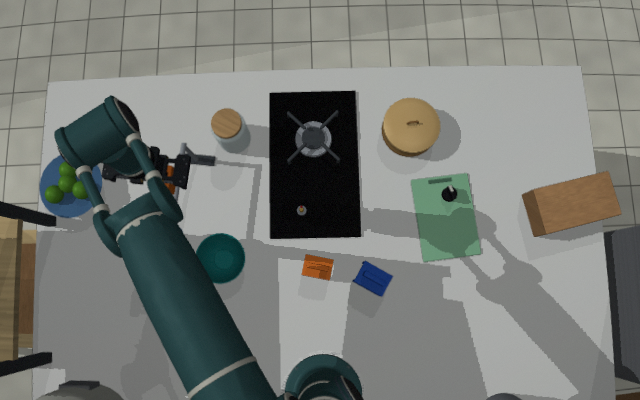

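The guard is held at scene (450,130), the tap is bare at scene (328,233) / top (302,210), and the clearance is fine. Lowering partway and checking astride.

```bash
python3 - <<'E'
from h import *
Rh=down(np.radians(90-7.58))
t=[.5577,.3683]
ctrl.move_linear([*t,.197],Rh,max_speed=.08)
c=cap('scene','s3');print(ctrl.observe()['tool_pos'],ctrl.observe()['force'])
z=cv2.resize(c['color'][120:220,390:490],None,fx=6,fy=6,interpolation=cv2.INTER_CUBIC)[:,:,::-1]
cv2.imwrite('pics/s3z.png',z)
E
```

```text
[0.55816425 0.36853638 0.19789354] [-0.29287914 -0.29364342 -0.34275004]
```

View pics/s3z.png

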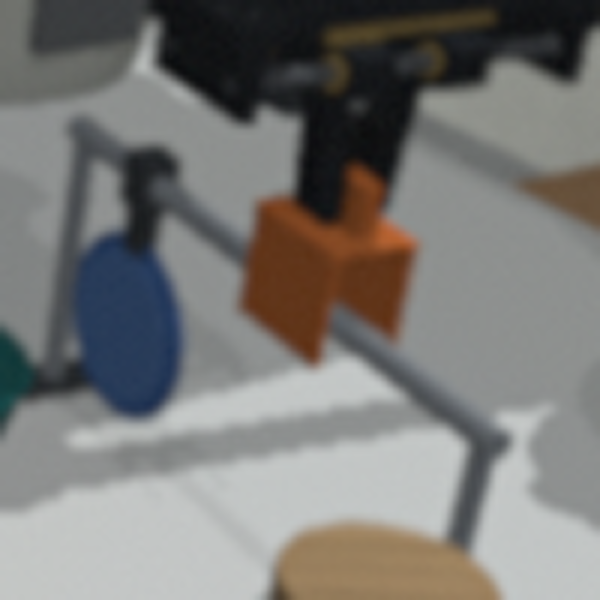

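```bash
python3 - <<'E'
from h import *
S=load('s3'); a=np.radians(-7.58); gx=np.array([np.cos(a),np.sin(a)]);gy=np.array([-gx[1],gx[0]])
c=np.array([.5577,.3685]);zo=.1978-.059
def px(P): return ((proj(S,P)-[390,120]+.5)*6).round(0).tolist()
for y in(-.022,-.018,.018,.022): print(y,px([[*(c+.03*gx+y*gy),zo],[*(c+.03*gx+y*gy),zo+.056]]))
for z in (zo,): print('onz corner', [(np.array(onz(S,(390+u/6-.5,120+v/6-.5),zo)[:2]-c)@np.c_[gx,gy]).round(4) for u,v in[(325,362),(395,342),(240,307)]])
E
```

```text
-0.022 [[312.0, 372.0], [336.0, 257.0]]
-0.018 [[320.0, 371.0], [344.0, 256.0]]
0.018 [[387.0, 359.0], [413.0, 245.0]]
0.022 [[395.0, 358.0], [420.0, 244.0]]
onz corner [array([ 0.0239, -0.011 ]), array([0.0177, 0.0313]), array([-0.0331, -0.0175])]
```

The bar runs between the two legs (crop around (345,325), legs at 320 and 395), with the guard centred to within a couple of mm. Lowering to contact.

```bash
python3 - <<'E'
from h import *
Rh=down(np.radians(90-7.58))
t=[.5577,.3683]
ctrl.move_linear([*t,.172],Rh,max_speed=.08)
print(ctrl.observe()['force'])
g=ctrl.move_linear([*t,.158],Rh,max_speed=.02,guard=3)
o=ctrl.observe();print(g,o['tool_pos'],o['force'],o['ft_torque'],o['clock'])
c=cap('scene','s4')
z=cv2.resize(c['color'][120:220,390:490],None,fx=6,fy=6,interpolation=cv2.INTER_CUBIC)[:,:,::-1]
cv2.imwrite('pics/s4z.png',z)
E
```

```text
[-0.32027287  0.43775958 -0.69672942]
True [0.55798844 0.36848125 0.16388398] [-1.02430443  0.01078279  4.3754731 ] [ 0.0009677  -0.08087833 -0.00278791] 10.9083
```

View pics/s4z.png

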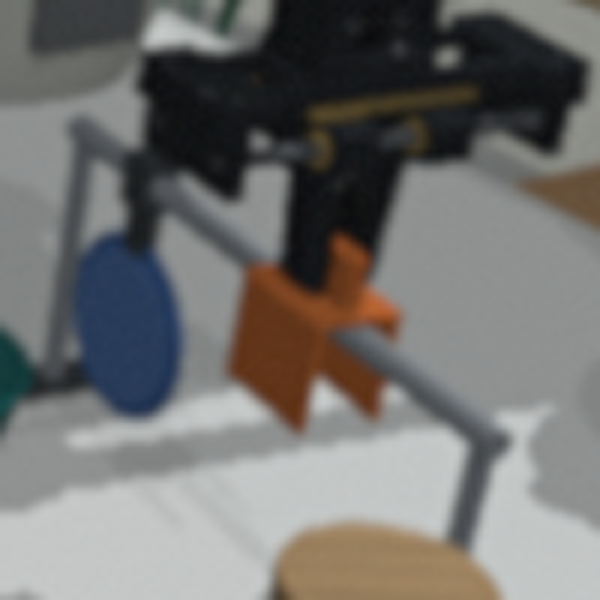

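Contact came at TCP z = 0.1639 m, against 0.164 expected, with the bar just under the top plate. Releasing and retreating, then looking again.

```bash
python3 - <<'E'
from h import *
Rh=down(np.radians(90-7.58))
p=ctrl.observe()['tool_pos']
ctrl.set_gripper(0.4); ctrl.sleep(.2)
ctrl.move_linear([p[0],p[1],.26],Rh,max_speed=.12)
ctrl.goto([.45,-.2,.28],down(np.radians(82)))
ctrl.set_gripper(1.0)
c=cap('scene','s5');t=cap('top','t5');print(ctrl.observe()['clock'])
def z(im,u,v,w,h,k):
    c=cv2.resize(im[v:v+h,u:u+w],None,fx=k,fy=k,interpolation=cv2.INTER_CUBIC)
    c=cv2.convertScaleAbs(c,alpha=1.4,beta=10)
    for i in range(0,w,5): cv2.line(c,(i*k,0),(i*k,6),(255,0,0),1); cv2.putText(c,str(u+i),(i*k,16),0,.35,(255,0,0),1)
    for i in range(5,h,5): cv2.line(c,(0,i*k),(6,i*k),(255,0,0),1); cv2.putText(c,str(v+i),(8,i*k+4),0,.35,(255,0,0),1)
    return c
o=np.zeros((600,800,3),np.uint8)
o[:300,:400]=z(c['color'],390,125,100,75,4)
o[:300,400:]=z(t['color'],285,197,40,30,10)
o[300:,:400]=z(c['color'],318,221,20,15,20)
o[300:,400:]=z(t['color'],155,160,40,30,10)
cv2.imwrite('pics/z5.png',o[:,:,::-1])
E
```

```text
15.7417
```

View pics/z5.png

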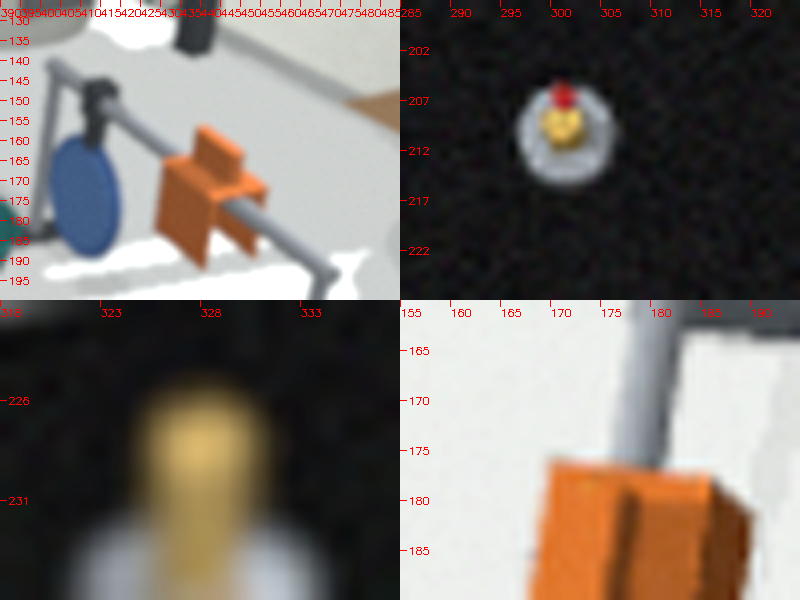

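View pics/t5.png

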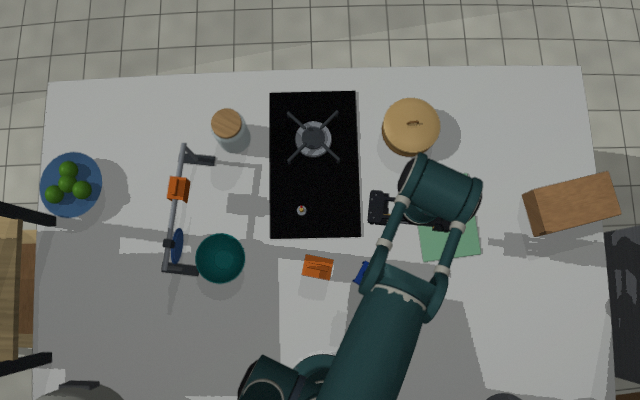

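The guard hangs level and square, free of the gripper, at top (178,189) / scene (440,170). The tap is fully visible. Measuring the tap and knob.

```bash
python3 - <<'E'
from h import *
# average several frames
def avg(n,k=6):
    cs=[cap(n) for _ in range(k)]; c=cs[0]; c['color']=np.mean([x['color'].astype(float) for x in cs],0); return c
T=avg('top');S=avg('scene')
pickle.dump((T,S),open('pics/avg.pkl','wb'))
def cen(c,f,x0,y0,x1,y1):
    I=c['color'][y0:y1,x0:x1]; w=f(I[...,0],I[...,1],I[...,2]); w=np.clip(w,0,None)
    y,x=np.mgrid[y0:y1,x0:x1]; return np.array([(w*x).sum(),(w*y).sum()])/w.sum(), w.sum()
red=lambda r,g,b:np.where((r-g>40)&(g<b*1.6),r-g-30,0)
gold=lambda r,g,b:np.where((r-b>40)&(g-b>20),g-b-15,0)
al=lambda r,g,b:np.clip(r+g+b-80,0,150)
for nm,c,box in(('T',T,(290,198,314,222)),('S',S,(314,218,342,248))):
    print(nm,'red',cen(c,red,*box),'gold',cen(c,gold,*box),'collar',cen(c,al,*box))
tr=cen(T,red,290,198,314,222)[0];sr=cen(S,red,314,218,342,248)[0]
tc=cen(T,al,290,198,314,222)[0]
print('dot tri',tri(T,tr,S,sr),'dot z.011',onz(T,tr,.011),onz(S,sr,.011))
print('collar',onz(T,tc,.011))
print('gold top',onz(T,cen(T,gold,290,198,314,222)[0],.036))
I=S['color'][218:246,316:342];z=cv2.resize(np.clip(I*1.5,0,255).astype(np.uint8),None,fx=20,fy=20,interpolation=cv2.INTER_CUBIC)
cv2.imwrite('pics/tapS.png',z[:,:,::-1])
E
```

```text
T red (array([300.82498072, 206.28218967]), np.float64(216.16666666666669)) gold (array([300.80486135, 209.14686751]), np.float64(486.83333333333337)) collar (array([301.10320421, 210.04717645]), np.float64(10902.333333333334))
S red (array([329., 237.]), np.float64(14.666666666666671)) gold (array([327.59610849, 229.80915881]), np.float64(848.0)) collar (array([325.26799289, 229.73730381]), np.float64(23064.666666666664))
dot tri (array([0.52160976, 0.04598413, 0.01314941]), np.float64(0.0013526155209291507)) dot z.011 [0.5222385  0.04666158 0.011     ] [0.51893635 0.04674265 0.011     ]
collar [0.51132436 0.04610746 0.011     ]
gold top [0.51029208 0.04610004 0.036     ]
```

View pics/tapS.png

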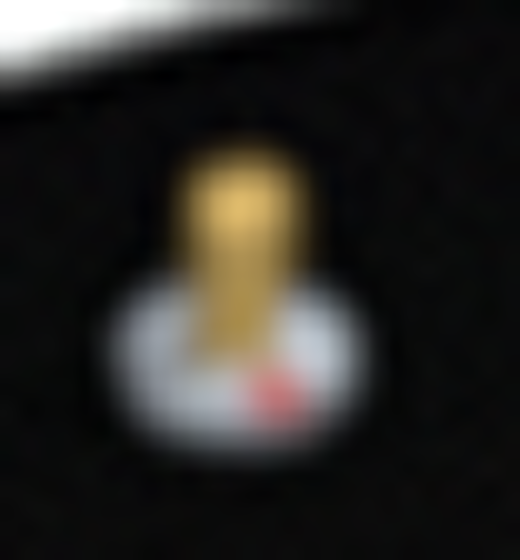

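```bash
python3 - <<'E'
from h import *
T,S=pickle.load(open('pics/avg.pkl','rb'))
d=onz(S,(329.35,237.25),.011);c=onz(S,(327.3,235.25),.011);print('S dot',d,'collar',c,np.degrees(np.arctan2(*(d-c)[[1,0]])))
print('tri dot',tri(T,(300.82,206.28),S,(329.35,237.25)))
print('tri collar',tri(T,(301.1,210.05),S,(327.3,235.25)))
print('shaft top S z.036',onz(S,(327.55,227.2),.036),'tri',tri(T,(300.8,209.0),S,(327.55,227.2)))
# expected
C=np.array([.5105,.0460])
for yaw in(-20,0,20):
    a=np.radians(yaw);print(yaw,proj(S,[[*(C+.0108*np.array([np.cos(a),np.sin(a)])),.011],[*C,.011],[*C,.036]]).round(2).tolist(),proj(T,[[*(C+.0108*np.array([np.cos(a),np.sin(a)])),.011],[*C,.011],[*C,.036]]).round(2).tolist())
E
python3 - <<'E'
import sys;sys.path.insert(0,'.')
from h import *
T,S=pickle.load(open('pics/avg.pkl','rb'))
T=load('top0')
I=T['color'][176:206,432:472].astype(float)
z=cv2.resize(np.clip(I*2,0,255).astype(np.uint8),None,fx=12,fy=12,interpolation=cv2.INTER_CUBIC)
I=S['color'][272:306,144:174];z2=cv2.resize(np.clip(I*2,0,255).astype(np.uint8),None,fx=10,fy=10,interpolation=cv2.INTER_CUBIC)
o=np.zeros((360,790,3),np.uint8);o[:,:480]=z;o[:340,485:785]=z2
cv2.imwrite('pics/knobz.png',o[:,:,::-1])
E
```

```text
S dot [0.52027531 0.04705235 0.011     ] collar [0.51035615 0.04632795 0.011     ] 4.176959627408682
tri dot (array([0.52192163, 0.04640052, 0.01237126]), np.float64(0.0005142921809871184))
tri collar (array([0.51116988, 0.04599502, 0.01167251]), np.float64(0.00022316731645549912))
shaft top S z.036 [0.50915088 0.04688274 0.036     ] tri (array([0.5105456 , 0.04607904, 0.03715839]), np.float64(2.6276866734916047e-05))
-20 [[327.81, 237.81], [327.22, 235.31], [327.5, 227.56]] [[302.36, 206.79], [301.15, 210.33], [300.84, 209.07]]
0 [[329.18, 237.57], [327.22, 235.31], [327.5, 227.56]] [[301.06, 206.6], [301.15, 210.33], [300.84, 209.07]]
20 [[330.31, 237.06], [327.22, 235.31], [327.5, 227.56]] [[299.78, 206.86], [301.15, 210.33], [300.84, 209.07]]
```

View pics/knobz.png

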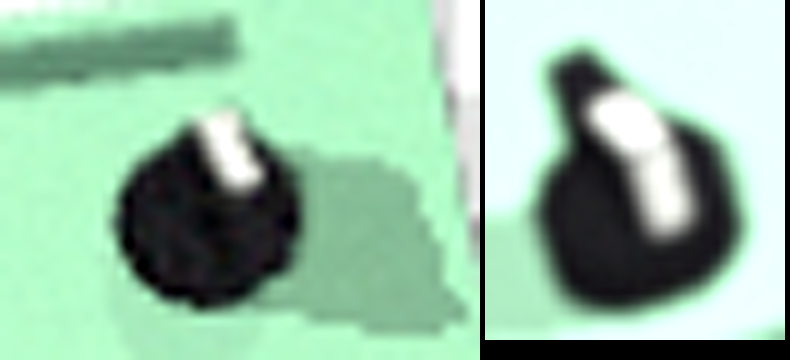

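```bash
python3 - <<'E'
from h import *
T,S=pickle.load(open('pics/avg.pkl','rb')); T=load('top0')
P=lambda c,uv,z=.052:onz(c,uv,z)
yaw=lambda a,b:np.degrees(np.arctan2(b[1]-a[1],b[0]-a[0]))
te,ti=(449.8,184.9),(451.5,190.5)
se,si,sf=(160.3,286.6),(156,282.5),(153,277)
print('T',P(T,te),P(T,ti),yaw(P(T,ti),P(T,te)))
print('S',P(S,se),P(S,si),P(S,sf),yaw(P(S,si),P(S,se)),yaw(P(S,sf),P(S,se)))
print('tri end',tri(T,te,S,se),'tri inner',tri(T,ti,S,si))
# skirt circle in top
g=T['color'].astype(float).sum(2); m=(g<150).astype(np.uint8); k=np.zeros_like(m);k[180:206,436:462]=m[180:206,436:462]
cn=max(cv2.findContours(k,0,1)[0],key=cv2.contourArea);print(cv2.minEnclosingCircle(cn))
(u,v),r=cv2.minEnclosingCircle(cn)
lo=onz(T,(207/12+431.5,215/12+175.5),.02);print('skirt',lo)
for a in(20,28,36):
  for c in ([.545,-.376],):
    x=np.array([np.cos(np.radians(a)),np.sin(np.radians(a))])
    print(a,proj(T,[[*(np.array(c)+s*x),.052] for s in(.02,-.02)]).round(1).tolist(),proj(S,[[*(np.array(c)+s*x),.052] for s in(.02,-.02)]).round(1).tolist())
E
```

```text
T [ 0.56495167 -0.3754922   0.052     ] [ 0.54880151 -0.37916439  0.052     ] 12.810015824683491
S [ 0.5639575  -0.37440572  0.052     ] [ 0.54768615 -0.38089343  0.052     ] [ 0.52770159 -0.38446105  0.052     ] 21.738160216329028 15.500995457527882
tri end (array([ 0.56483161, -0.3747907 ,  0.05292863]), np.float64(0.0008743023982866625)) tri inner (array([ 0.5486146 , -0.37997946,  0.05244857]), np.float64(0.0018346758541098668))
((449.0, 193.5), 7.826338291168213)
skirt [ 0.54614625 -0.37936895  0.02      ]
20 [[447.6, 185.4], [453.4, 198.4]] [[162.9, 285.8], [153.7, 276.3]]
28 [[446.8, 185.8], [454.2, 198.0]] [[164.0, 285.1], [152.5, 277.0]]
36 [[446.0, 186.3], [455.0, 197.4]] [[165.1, 284.3], [151.5, 277.8]]
```

Tap measured at (0.5108, 0.0460), shaft top z≈0.037, dot yaw ≈ 3–4°. Knob measured at (0.546, −0.3795), fin top z≈0.0525, yaw ≈ 15°. Now grasping the knob, in order after the guard.

```bash
python3 - <<'E'
from h import *
k=[.546,-.3795]
for y in(105,-75): print(y,ctrl.inverse_kinematics([*k,.1],down(np.radians(y)))[5],ctrl.inverse_kinematics([.51,.046,.1],down(np.radians(y-11.5)))[5])
r5=[abs(ctrl.inverse_kinematics([*k,.1],down(np.radians(y)))[5]) for y in(105,-75)]
y=105 if r5[0]<r5[1] else -75
R=down(np.radians(y))
ctrl.goto([*k,.11],R)
ctrl.move_linear([*k,.035],R,max_speed=.1,guard=10)
g=ctrl.move_linear([*k,.0265],R,max_speed=.015,guard=3)
p=ctrl.observe()['tool_pos'];print(g,p,ctrl.observe()['force'])
ctrl.move_linear([*k,p[2]+.0007],R,max_speed=.01)
ctrl.set_gripper(0.0,50)
o=ctrl.observe();print(y,o['opening']*88,o['tool_pos'],o['force'],o['clock'])
ctrl.move_linear([*k,.13],R,max_speed=.12)
c=cap('scene','s6');t=cap('top','t6')
o=ctrl.observe();print(y,o['opening']*88,o['tool_pos'],o['force'],o['clock'])
cv2.imwrite('pics/s6z.png',cv2.resize(c['color'][170:320,60:260],None,fx=4,fy=4,interpolation=cv2.INTER_CUBIC)[:,:,::-1])
E
```

```text
105 -2.4774512587358912 -1.5905754952256825
-75 0.6641413948539019 1.551017158364111
False [ 0.54597869 -0.37946983  0.02641444] [-0.6632003   0.92194819  0.32784215]
-75 11.641074971740352 [ 0.54676947 -0.37956555  0.02842376] [-0.45039283  1.89421016  6.09181828] 21.5417
-75 11.514223573369275 [ 0.54522149 -0.37890555  0.12846731] [-0.57464759  0.22859881  0.23985071] 22.65
```

View pics/s6z.png

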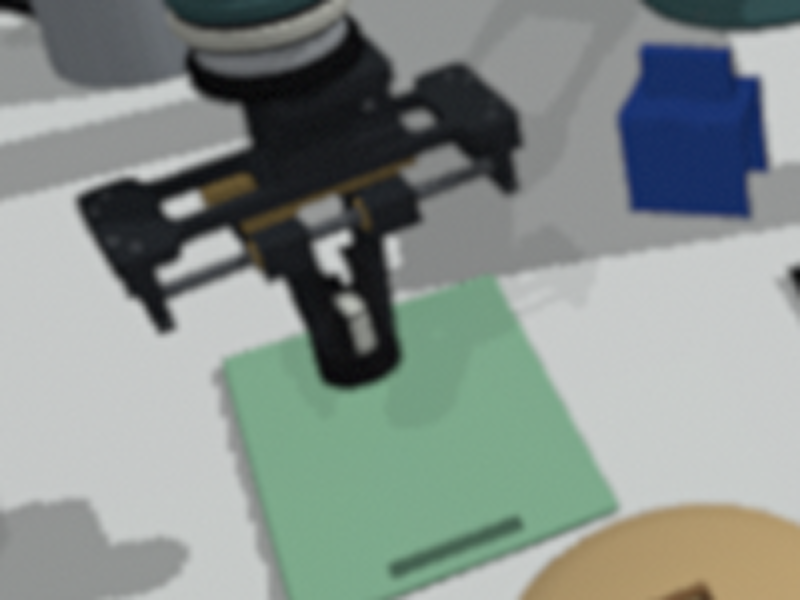

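```bash
python3 - <<'E'
from h import *
S=load('s6');p=ctrl.observe()['tool_pos'];zb=p[2]-.0204;print(p,ctrl.observe()['orientation'].round(3).tolist())
th=np.linspace(0,2*np.pi,73)
pts=proj(S,[[p[0]+.021*np.cos(a),p[1]+.021*np.sin(a),zb+h] for a in th for h in(0,.02)]);print('pred x',pts[:,0].min(),pts[:,0].max(),'ymax',pts[:,1].max())
a=np.radians(15)
print('fin end line top/bottom',proj(S,[[p[0]+.02*np.cos(a),p[1]+.02*np.sin(a),zb+h] for h in(.02,.044)]).round(1).tolist())
I=S['color'][235:272,130:170];z=cv2.resize(np.clip(I.astype(float)*2.5,0,255).astype(np.uint8),None,fx=15,fy=15,interpolation=cv2.INTER_CUBIC)
for q in pts: cv2.circle(z,tuple(((q-[130,235]+.5)*15).astype(int)),1,(255,0,0),-1)
cv2.imwrite('pics/s6k.png',z[:,:,::-1])
E
```

```text
[ 0.54522149 -0.37890555  0.12846731] [[-0.002, 0.259, -0.966], [0.002, -0.966, -0.259], [-1.0, -0.002, 0.002]]
pred x 137.74611175088543 161.64509898676928 ymax 268.0358929620146
fin end line top/bottom [[152.6, 258.4], [150.0, 248.8]]
```

View pics/s6k.png

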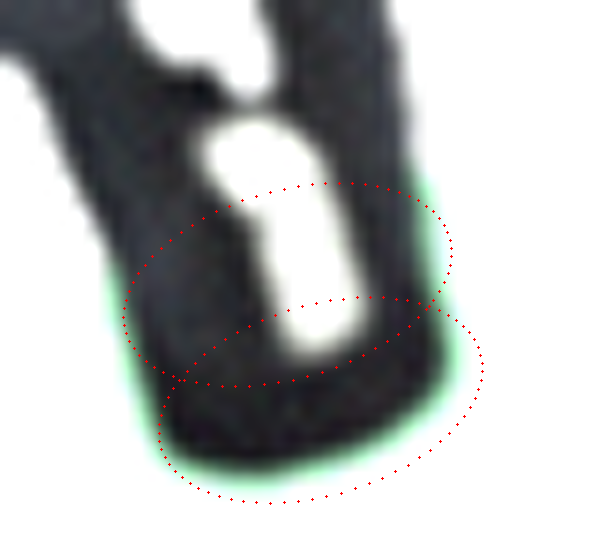

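The knob is held upright with the white line facing the camera at scene (151,255). Turning it to the dot's direction and hovering over the shaft to check alignment.

```bash
python3 - <<'E'
from h import *
C=[.5108,.0460];R=down(np.radians(3.5-90))
p=ctrl.observe()['tool_pos']
ctrl.move_linear([p[0],p[1],.17],max_speed=.15)
ctrl.goto([*C,.17],R)
ctrl.move_linear([*C,.074],R,max_speed=.1,guard=8)
ctrl.sleep(.3)
S=cap('scene','s7');T=cap('top','t7');o=ctrl.observe();p=o['tool_pos'];print(p,o['force'],o['clock'],o['opening']*88,o['orientation'].round(3).tolist())
zb=p[2]-.0204
th=np.linspace(0,2*np.pi,73)
pts=proj(S,[[p[0]+.021*np.cos(a),p[1]+.021*np.sin(a),zb+h] for a in th for h in(0,.02)])
u0,v0,k=305,200,14
I=S['color'][v0:v0+43,u0:u0+46];z=cv2.resize(np.clip(I.astype(float)*2.,0,255).astype(np.uint8),None,fx=k,fy=k,interpolation=cv2.INTER_CUBIC)
for q in pts: cv2.circle(z,tuple(((q-[u0,v0]+.5)*k).astype(int)),1,(255,0,0),-1)
cv2.imwrite('pics/s7k.png',z[:,:,::-1])
E
```

```text
[0.51098614 0.04600855 0.07429655] [-0.12538803 -0.53032676 -0.10361139] 26.15 11.67882019174835 [[0.001, 0.061, -0.998], [0.0, -0.998, -0.061], [-1.0, 0.0, -0.001]]
```

View pics/s7k.png

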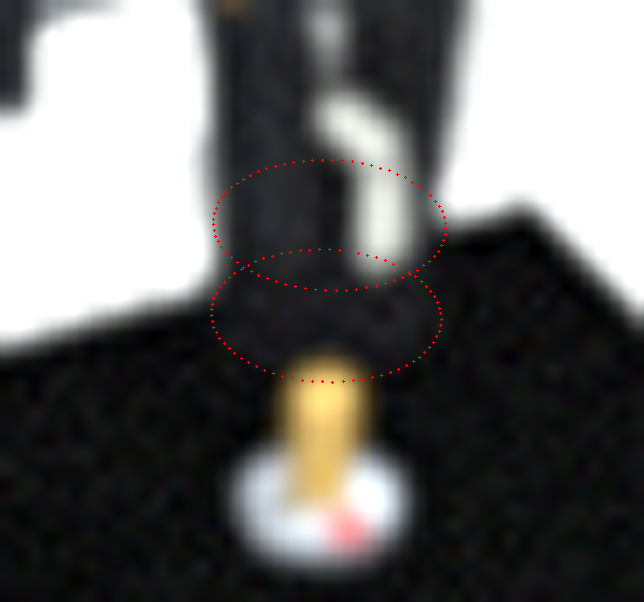

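View pics/s7.png

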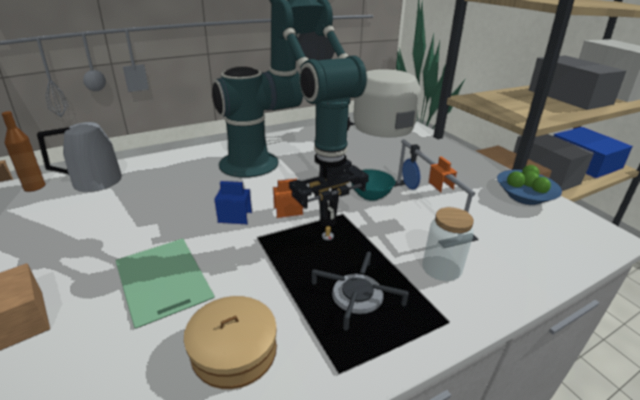

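The knob sits centred above the shaft in scene (knob axis ≈ crop 328, shaft ≈ 325), with the white line on the dot's side. Inserting under force watch.

```bash
python3 - <<'E'
from h import *
C=[.5108,.0460];R=down(np.radians(3.5-90))
ctrl.move_linear([*C,.060],R,max_speed=.05,guard=5)
f0=ctrl.observe()['force']
for z in np.arange(.058,.0429,-.002):
    g=ctrl.move_linear([*C,z],R,max_speed=.03,guard=6)
    o=ctrl.observe();print(round(z,4),g,o['tool_pos'].round(4),(o['force']-f0).round(2),o['ft_torque'].round(2),round(o['clock'],2))
    if g: break
E
```

```text
0.058 False [0.5108 0.046  0.058 ] [-0.86 -1.2   0.03] [0.04 0.02 0.01] 26.83
0.056 False [0.5107 0.046  0.0559] [-0.56 -0.2  -1.17] [-0.01 -0.01 -0.  ] 27.08
0.054 False [0.5111 0.046  0.0541] [-0.29 -0.62 -0.24] [ 0.04 -0.11  0.01] 27.33
0.052 False [0.5117 0.046  0.0525] [ 1.36 -0.42  1.55] [ 0.01 -0.25  0.02] 27.58
0.05 False [0.5118 0.0461 0.0502] [3.03 0.68 0.51] [ 0.16 -0.78 -0.06] 27.83
0.048 False [0.5118 0.0461 0.0485] [3.55 0.55 1.9 ] [ 0.31 -0.86 -0.04] 28.08
0.046 False [0.5119 0.0461 0.0464] [5.19 1.46 3.73] [ 0.34 -0.93  0.01] 28.33
0.044 False [0.5119 0.0461 0.0444] [5.18 0.78 4.68] [ 0.34 -0.96 -0.05] 28.58
```

It slid in, with only a small sideways push of +x 5 N. I'll shift 1 mm to relieve that and press on.

```bash
python3 - <<'E'
from h import *
C=[.5122,.0462];R=down(np.radians(3.5-90))
ctrl.move_linear([*C,.0444],R,max_speed=.02)
o=ctrl.observe();print(o['tool_pos'].round(4),o['force'].round(2),o['ft_torque'].round(2))
for z in np.arange(.043,.0305,-.001):
    ctrl.move_linear([*C,z],R,max_speed=.02,guard=15)
    ctrl.sleep(.1)
    o=ctrl.observe();print(round(z,4),o['tool_pos'].round(4),o['force'].round(2),o['ft_torque'].round(2),round(o['opening']*88,2),round(o['clock'],2))
    if o['force'][2]>14: break
E
```

```text
[0.512  0.0462 0.0442] [4.45 0.57 2.79] [ 0.23 -0.71 -0.  ]
0.043 [0.5121 0.0462 0.0429] [4.5  1.22 3.01] [ 0.22 -0.63 -0.02] 11.56 29.18
0.042 [0.5121 0.0462 0.0419] [3.3  1.48 2.12] [ 0.27 -0.63 -0.03] 11.77 29.53
0.041 [0.5121 0.0462 0.041 ] [2.52 0.77 2.76] [ 0.26 -0.52 -0.03] 11.52 29.88
0.04 [0.5121 0.0462 0.04  ] [2.14 1.54 5.1 ] [ 0.27 -0.42 -0.04] 11.58 30.23
0.039 [0.5121 0.0462 0.0391] [1.57 1.46 5.91] [ 0.23 -0.31 -0.05] 11.74 30.58
0.038 [0.5121 0.0462 0.0382] [1.34 0.36 6.16] [ 0.27 -0.21  0.  ] 11.88 30.93
0.037 [0.5122 0.0462 0.0373] [1.92 1.2  7.63] [ 0.21 -0.14  0.02] 11.42 31.28
0.036 [0.5122 0.0462 0.0364] [0.43 1.48 7.67] [ 0.21 -0.16 -0.  ] 11.52 31.63
0.035 [0.5122 0.0462 0.0355] [1.21 0.86 8.5 ] [ 0.27 -0.1  -0.01] 11.44 31.98
0.034 [0.5122 0.0462 0.0346] [0.43 1.17 9.26] [ 0.24  0.01 -0.02] 11.92 32.33
0.033 [0.5123 0.0462 0.0342] [-1.56  1.29 13.96] [0.17 0.28 0.02] 11.89 32.68
0.032 [0.5123 0.0462 0.0341] [-3.83  0.78 21.53] [0.19 0.78 0.  ] 11.27 33.03
```

The spring force rises from about 3 N to 9–11 N and hits a hard stop at TCP z≈0.0342, about 8 mm below where the knob seated. I'll ease to a moderate push and check.

```bash
python3 - <<'E'
from h import *
C=[.5122,.0462];R=down(np.radians(3.5-90))
ctrl.move_linear([*C,.0329],R,max_speed=.02); ctrl.sleep(.5)
S=cap('scene','s8');T=cap('top','t8')
for _ in range(3):
    o=ctrl.observe();print(o['tool_pos'].round(4),o['force'].round(2),round(o['opening']*88,2),round(o['clock'],2)); ctrl.sleep(.2)
p=o['tool_pos'];u0,v0,k=305,205,12
I=S['color'][v0:v0+45,u0:u0+46];z=cv2.resize(np.clip(I.astype(float)*2.,0,255).astype(np.uint8),None,fx=k,fy=k,interpolation=cv2.INTER_CUBIC)
I=S['color'][130:200,400:470];z2=cv2.resize(I,(240,240),interpolation=cv2.INTER_CUBIC)
o=np.zeros((540,800,3),np.uint8);o[:,:552]=z;o[:240,555:795]=z2
cv2.imwrite('pics/s8k.png',o[:,:,::-1])
E
```

```text
[0.5123 0.0462 0.0342] [-1.91  1.3  15.41] 11.33 33.88
[0.5123 0.0462 0.0342] [-1.33  0.65 13.8 ] 11.54 34.08
[0.5123 0.0462 0.0342] [-1.65  1.04 14.76] 11.8 34.28
```

View pics/s8k.png

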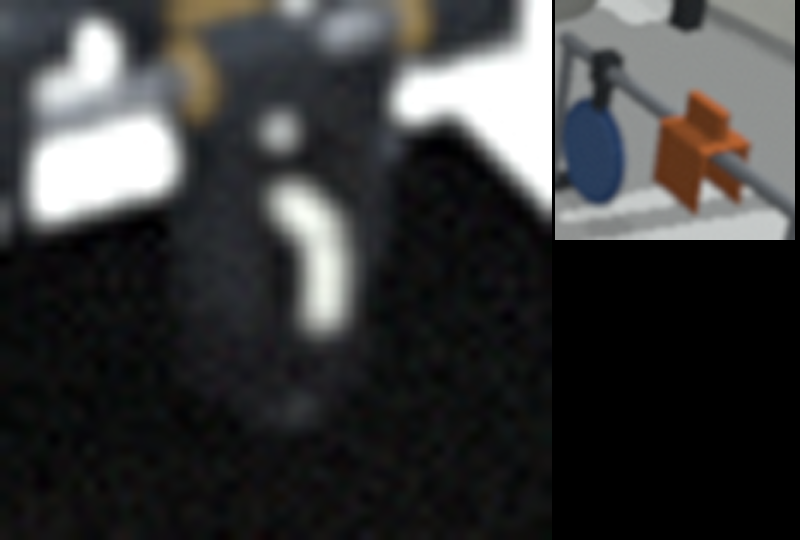

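View pics/t8.png

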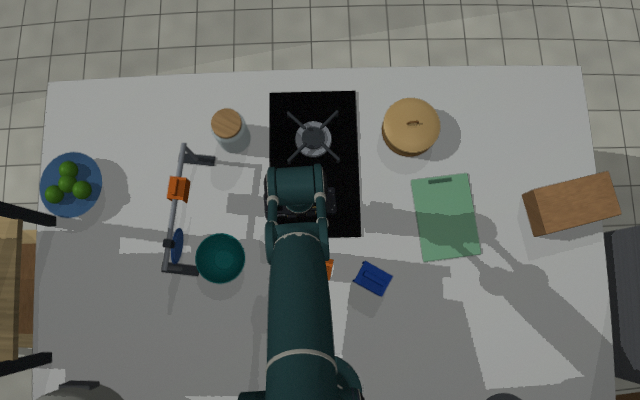

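The knob skirt is down at the collar, around scene (329,240), hiding the shaft. The underside height is 0.0342 − 0.0204 = 0.0138 m, against 0.014 m expected when home and at the stop. The guard still hangs, and the bystanders are at unchanged pixels in top: bowl (220,258), canister (228,124), steamer (411,126).

```bash
python3 -c "
from h import *
ctrl.sign_off(); print(ctrl.observe()['clock'])"
```

```text
the job is handed in; nothing more can be done
the job is handed in; nothing more can be done
```

The job is done and handed in at about 34 s on the robot's clock. The smaller orange guard hangs astride the rail's free stretch, released. The black knob is on the tap shaft, still gripped and pressed down.

**Last checks:**
- **Guard:** it touched the bar with the tool at z = 0.1639 m, against 0.164 m expected. After release it hangs square in both views, about 45 mm from the bar's middle on the side away from the lid.
- **Knob:** the underside works out at 0.0138 m, against 0.014 m if it is fully home with the shaft at its stop. The push rose from about 3 N to a hard stop, and I held it there at about 14–15 N, gripping the fin at about 11.5 mm.
- **Bystanders:** the bowl, steamer and canister show no movement in the top view.

**Disagreements:**
- The scene camera placed things about 1–2 mm nearer the robot than the two views together did.
- My tap position was about 1 mm short in x, which showed as a 5 N side force while the knob went on. I corrected it before pressing down.
- I lowered the fingers about 1 mm past the skirt top before closing, so they rode up onto the skirt with about 6 N. This did no harm.

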